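# Hold a frame over the wet oil sketch

### The arm

A 6-joint arm with a two-finger parallel gripper is mounted at the origin on the work surface. World frame = base frame: x ahead of the robot, y to its left, z up, the work surface at z = 0. Lengths are in m, angles in rad, forces in N, time in s.
With the tool pointing down it reaches from about 0.425 to 0.95 m from the base axis. Payload 3.5 kg.
Tool frame: the origin (TCP) lies at the very end of the fingers, on their centre line; the grasp point (between the pads) lies tcp_to_grasp behind it (tcp_to_grasp is the distance from the TCP to the grasp point, in m); z points along the fingers, y is the line along which they close (so a half turn about z gives the same grasp; the last joint's range is limited). The gripper opens to 85 mm and grips with 20 to 120 N. Pads are 22 mm wide; open, the fingers measure 114 mm over their backs; the gripper's body (76 mm by 85 mm) begins 54 mm behind the grasp point. The pads swing forward as they close: fully open they stand 13 mm farther back than shut.
Start: joints at [1.085, 0.286, 1.577, -0, 1.279, -0.15], TCP at [0.222, 0.637, 0.231] pointing down, gripper open.
Joint ranges: [-2.77, 2.77], [-0.9, 2.22], [0.21, 2.48], [-1.53, 4.67], [0.24, 2.81], [-2.84, 2.84]. Speed limits (rad/s): [2.79, 2.79, 3.14, 3.14, 3.14, 3.14].

### API

Orientations are given as [roll, pitch, yaw] about the fixed x, y, z axes, in that order (R = Rz(yaw) Ry(pitch) Rx(roll)).
In Python, from plant import sense, grab_frame, finish_job, tcp_to_grasp gives the robot as it stands.
- The arm moves only by the tool move_arm, never from a script. Its argument "series" is a list of rows, each a list of 7 numbers: the closure, from 0 (fully open) to 1 (shut), then the shift along the tool's x, y, z in m, then the turn, a rotation vector about the tool's x, y, z in degrees. In form: [[jaw, tx, ty, tz, rx, ry, rz], ...]. A call has 1 to 20 rows; each row is the pose to reach, as a shift and turn from the pose commanded when the call began, along the tool's axes at that moment; what a row does not reach only later rows make up. A row lasts 1/12 s, in which the tool goes at most 41.7 mm and 7.16 degrees, less where a joint would pass 70% of its speed; a pose out of reach is approached as far as the arm can. A call with a gripper value outside its range is refused whole. The fingers move at their own pace and stop on an object; "grip_force" is the grip in N (left out, the last holds). Time passes only in rows, so rows that repeat a pose let the fingers close. It gives the time, the measured TCP pose, the force, the opening and the grip force at its end, in the units of the state.
- sense(): the state, without advancing time (a new reading comes with each control period).
- grab_frame(name): name is "scene" or "top" or "wrist"; returns a dict with "pixels" (420x560x3 uint8, blue, green, red), "fx", "fy", "cx", "cy" (pixels), "rvec" (rotation vector, rad) and "tvec" (3), from world to camera coordinates, as OpenCV has them; the wrist camera has in their place "T_tool_cam" (4x4, takes a point from camera to tool coordinates, whose origin is the TCP and whose axes are the flange's). Camera axes: x right, y down, z forward; pixel columns grow to the right and rows downward; lengths in m; the calibration is good to about 2 mm. A picture is of the moment at which its call begins: read the wrist's pose just before it. There is no depth.
- finish_job(): hands the job in; it is judged then, once.
The state is a dict: "time": time; "joints": joint angles; "qd": joint speeds; "effort": joint torques, N m; "ee_pos": TCP position; "ee_rot": TCP orientation; "ft_force": force on the tool from outside, world axes, zero at the start; "wrist_torque": the same for the moment, N m; "width": opening from 0.0 (shut) to 1.0 (fully open); "grip_force": force on a finger pad.
Only numpy, scipy, OpenCV 4.12 (cv2) and the standard library are available. Lean on these libraries where they do the work, as an engineer would, in place of code of your own. Each camera call takes 0.05 s, during which the arm holds its last target. There are 200 camera calls.

### The job

The little oil sketch lying on the drawing board is still wet and the painter wants to see how it looks framed: take from the folio the frame that fits it (leave the smaller one lying), lift it over the caddy without disturbing the brush tin, jar and bottle in it, and bring it over the sketch. Finish while still gripping the frame, holding it still and level about a centimetre above the paint, centred on the sketch and square with it. Never touch or shift the sketch, and do not set the frame down on anything.

Things in the scene. Friction and masses are not known exactly. Their poses are not given: they have to be found in the camera images.
- frame: Dark wooden picture frame that fits the sketch, flat on the folio, 138 (x) x 188 (y) mm outside, 22 high, opening 86 x 136, 0.16 kg. Origin: centre of underside, z up. Moulding 26 wide: outer 15 mm full height; inner 11 mm a lip 7 to 18 mm up, rebate under it. Mid long moulding: 56 mm from origin along x; short: 81 along y; pinch there from above, one finger inside the opening.
- small_frame: The smaller frame, same make, too small for the sketch: 102 (x) x 138 (y) mm outside, 22 mm high, sight opening 50 x 86 mm; lies on the folio beside the other (nearer to or farther from the robot). Origin: centre of its underside. To be left alone.
- panel: The wet oil sketch: a painted panel 100 (x) x 150 (y) x 6 mm with a muted landscape and a thin pale margin, lying loose on the drawing board, paint upward. Origin: centre of its underside; x along its short side, y along its long side, z up.
- panel_face (a point): Centre of the sketch's painted face (6 mm above the panel's underside, 24 mm above the table), axes as the panel.
- board: Plywood drawing board lying on the table, fixed, 300 (x) x 240 (y) x 18 mm, on the other side of the caddy from the folio. Origin: centre of its underside.
- folio: Closed grey folio (big portfolio with black spine and corners) lying on the table, fixed, 400 (x) x 240 (y) x 20 mm; both frames lie on it. Origin: centre of its underside.
- caddy: Open pale wooden caddy (low box), fixed on the table between folio and drawing board, 340 (x) x 100 (y) x 45 mm, walls and floor 6 mm. Holds the brush tin, jar and bottle in a row along x in any order. Origin: centre of its underside. x along its length.
- brush_tin: Tin can of brushes in the caddy, 62 mm across, 100 mm high, brushes standing up to 195 mm above its underside. Origin: centre of its underside. Stands loose.
- jar: Amber glass jar with a lid in the caddy, 64 mm across, 95 mm high. Origin: centre of its underside. Stands loose.
- bottle: Glass bottle in the caddy, 58 mm across, 150 mm high. Origin: centre of its underside. Stands loose.
Not all that is in view belongs to the job. Of the things shaped like the bottle, the glass one is meant.

How it is judged:
On the way, in this order (a step that is already met when the one before it is completed fails the run):
1. the frame is gripped and lifted off the folio (underside over 60 mm above the table) (contact force between the fingers and frame above 1 N and height (world z) of frame above 0.06 m), for 0.1 s.
2. the frame, gripped, passes above the caddy (underside over 120 mm above the table) (contact force between the fingers and frame above 1 N and height (world z) of frame above 0.12 m and y of frame in the frame of caddy between -0.06 and 0.06 m and x of frame in the frame of caddy between -0.26 and 0.26 m), for 0.04 s.
At the end, for the whole second after the job is handed in: Frame gripped, still, touching only the fingers: underside 3 to 20 mm above the paint, centre within 6 mm of the sketch's, long sides parallel within 0.06 rad, level within 0.06 rad. Sketch not shifted (8 mm); small frame, tin, jar and bottle where they were (25 mm), the last three upright (contact force between the fingers and frame above 1 N and horizontal distance between frame and panel_face below 0.006 m and z of frame in the frame of panel_face between 0.003 and 0.02 m and angle between the y axis of frame and the y axis of panel, either way round below 0.06 rad and angle between frame's own z axis and vertical below 0.06 rad and linear speed of frame below 0.01 m/s and contact force between frame and panel below 0.1 N and contact force between frame and board below 0.1 N and contact force between frame and folio below 0.1 N and contact force between frame and caddy below 0.1 N and contact force between frame and small_frame below 0.1 N and contact force between frame and brush_tin below 0.1 N and contact force between frame and jar below 0.1 N and contact force between frame and bottle below 0.1 N and distance of panel from where it was at the start of the episode below 0.008 m and distance of each of small_frame, brush_tin, jar, bottle from where it was at the start of the episode below 0.025 m and angle between each of brush_tin, jar, bottle's own z axis and vertical below 0.2 rad); the arm keeps its last pose, push and grip.
It fails at once if the wet sketch is touched by the frame, the fingers or the arm (contact force between panel and frame above 0.2 N or contact force between panel and the fingers above 0.2 N or contact force between panel and the arm above 0.2 N).
It fails at once if the brush tin, jar or bottle is knocked (moved over 30 mm or tipped) (distance of any of brush_tin, jar, bottle from where it was at the start of the episode above 0.03 m or angle between any of brush_tin, jar, bottle's own z axis and vertical above 0.3 rad).
It fails at once if the smaller frame is moved by more than 30 mm (distance of small_frame from where it was at the start of the episode above 0.03 m).
It also fails if it takes over 48 s, if anything falls off the work surface, if the arm or the gripper's body presses on something with over 40 N, if the wrist force passes 120 N, or if a joint passes its speed limit or range.

## Working session

There is one attempt and no reset: what is moved stays moved. The work goes in short steps, Python scripts to look and compute and a tool call to move; the robot and the scene stay as the last step left them, time stands still between calls to the robot, and variables do not carry over. Pictures are saved under pics/ and viewed, at most 10 in all, crops included, and the job is handed in when it is done.

Besides the shell and the picture viewer there is one more tool, called after ">>>" by a JSON object that holds its "api" and its "payload". move_arm: Moves the arm, as the interface text tells. Its arguments: {"type":"object","properties":{"series":{"type":"array","items":{"type":"array","items":{"type":"number"}}},"grip_force":{"type":"number"}},"required":["series"]}

```bash
ls; mkdir -p pics
cat > h.py <<'E'
import numpy as np, cv2, pickle
from plant import sense, grab_frame, finish_job, tcp_to_grasp
from scipy.spatial.transform import Rotation as R
def grab(n,f):
    s=sense(); d=grab_frame(n); cv2.imwrite(f'pics/{f}.png',d['pixels']); d['s']=s
    pickle.dump(d,open(f'pics/{f}.pkl','wb')); return d
def load(f): return pickle.load(open(f'pics/{f}.pkl','rb'))
def cam(d):
    "R (cam->world), origin"
    if 'rvec' in d:
        Rm=cv2.Rodrigues(np.array(d['rvec'],float))[0]; return Rm.T,-Rm.T@np.array(d['tvec'],float).ravel()
    s=d['s']; T=np.eye(4); T[:3,:3]=R.from_euler('xyz',s['ee_rot']).as_matrix(); T[:3,3]=s['ee_pos']
    T=T@np.array(d['T_tool_cam']); return T[:3,:3],T[:3,3]
def ray(d,p):
    Rm,o=cam(d); v=Rm@np.array([(p[0]-d['cx'])/d['fx'],(p[1]-d['cy'])/d['fy'],1]); return o,v
def onz(d,p,z):
    o,v=ray(d,p); return o+v*(z-o[2])/v[2]
def tri(l):
    A=np.zeros((3,3));b=np.zeros(3)
    for d,p in l:
        o,v=ray(d,p); v/=np.linalg.norm(v); P=np.eye(3)-np.outer(v,v); A+=P;b+=P@o
    return np.linalg.solve(A,b)
def proj(d,X):
    Rm,o=cam(d); c=Rm.T@(np.array(X)-o); return np.array([c[0]/c[2]*d['fx']+d['cx'],c[1]/c[2]*d['fy']+d['cy']])
E
python3 - <<'E'
from h import *
for n in ['scene','top','wrist']:
    d=grab(n,n+'0'); print(n,cam(d)[1],d['fx'])
print(sense(),tcp_to_grasp)
a=[cv2.imread(f'pics/{n}0.png') for n in ['scene','top']]
E
```

```text
pics
scene [1.14088395 0.20187068 0.90113339] 497.5678739975698
top [0.37258152 0.01373803 0.76948977] 389.3716430313615
wrist [0.14927987 0.66217155 0.37256914] 348.9915987503955
{'time': 0.15, 'joints': array([ 1.08500326e+00,  2.87028648e-01,  1.57787087e+00,  3.17231923e-05,
        1.27859323e+00, -1.50004311e-01]), 'qd': array([-9.76637251e-05, -2.36961503e-03, -4.61253417e-03, -1.24888845e-03,
        1.15876858e-03, -2.67072163e-04]), 'effort': array([ 6.44053380e-04, -4.06605864e+01, -2.93142378e+01, -1.77218576e-04,
        3.93053982e-03, -1.79975501e-08]), 'ee_pos': array([0.22214347, 0.63684705, 0.23020428]), 'ee_rot': array([-3.13971844e+00, -3.13973928e-04,  2.80579444e+00]), 'ft_force': array([-0.79687162,  0.40839416, -0.45395483]), 'wrist_torque': array([0.02422947, 0.03451007, 0.03578095]), 'grip_force': 0.0, 'width': 0.9947261874090133} 0.0187
```

View pics/top0.png

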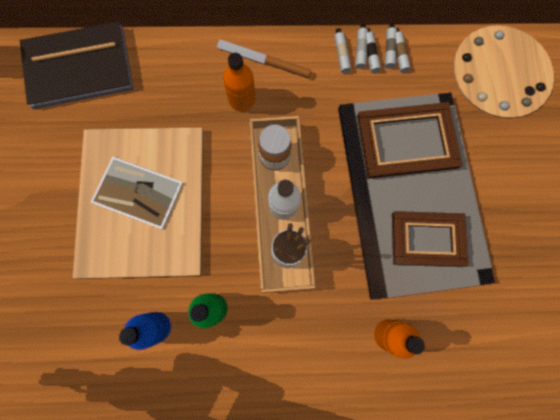

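View pics/scene0.png

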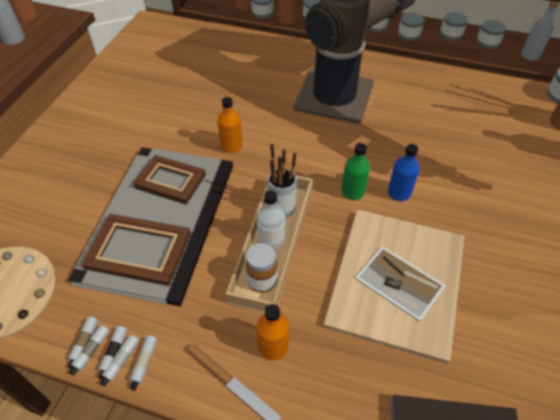

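View pics/wrist0.png

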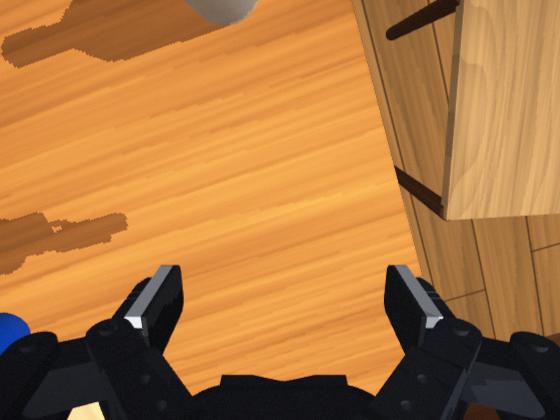

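The top view shows the wanted frame around (410,140), the small frame at (430,238), the sketch at (137,192), and jar, bottle and brush tin at (275,147), (285,197) and (290,247). The scene view shows the same: frame (137,247), sketch (400,281). The wrist view sees only bare table. I'll zoom in for the corners.

Run:
```python
import cv2,numpy as np
def t(f,x,y,w=114,h=86):
    return cv2.resize(cv2.imread(f'pics/{f}.png')[y:y+h,x:x+w],(400,300),interpolation=cv2.INTER_CUBIC)
a=np.vstack([np.hstack([t('top0',353,97),t('top0',80,150)]),np.hstack([t('scene0',80,205),t('scene0',345,240)])])
cv2.imwrite('pics/z.png',a)
```

```text
(no output)
```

View pics/z.png

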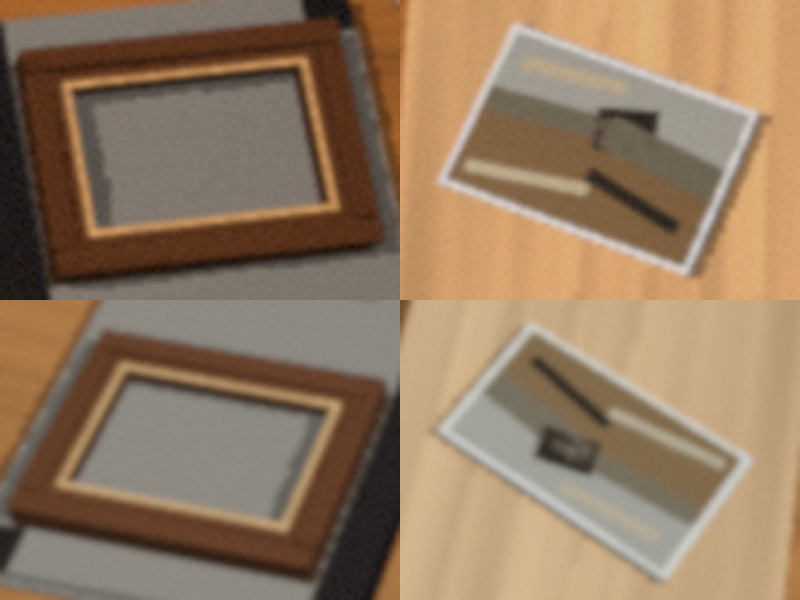

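```bash
cat > m0.py <<'E'
from h import *
T,S=load('top0'),load('scene0')
u=lambda p,x,y:(np.array(p)+.5)*[114/400,86/300]+[x,y]-.5
def m(a,ta,b,tb,nm):
    P=np.array([tri([(T,u(p,*ta)),(S,u(q,*tb))]) for p,q in zip(a,b)])
    c=P.mean(0); l=P[0]-P[1]+P[3]-P[2]; w=P[0]-P[3]+P[1]-P[2]
    print(nm,P.round(4).tolist(),'c',c.round(4),'yawL',np.degrees(np.arctan2(l[1],l[0]))-90,'yawW',np.degrees(np.arctan2(w[1],w[0])),np.linalg.norm(l)/2,np.linalg.norm(w)/2)
m([(60,80),(311,55),(341,207),(88,240)],(353,97),[(288,232),(54,187),(120,60),(344,102)],(80,205),'frame')
m([(115,25),(358,115),(292,273),(38,180)],(80,150),[(263,280),(38,130),(130,22),(350,160)],(345,240),'sketch')
for n,p,z in [('jar',(275,135),.1),('bottle',(286,187),.156),('tin',(290,247),.1)]: print(n,onz(T,p,z))
print(load('wrist0')['T_tool_cam'])
s=sense(); print(R.from_euler('xyz',s['ee_rot']).as_matrix().round(3))
E
python3 m0.py
```

```text
frame [[0.7032, -0.188, 0.0397], [0.7168, -0.335, 0.0382], [0.6228, -0.342, 0.042], [0.607, -0.1977, 0.0384]] c [ 0.6625 -0.2657  0.0396] yawL 5.757389519509999 yawW 5.002987272375296 0.14643058342430243 0.09551484158927198
sketch [[0.64, 0.3273, 0.0231], [0.584, 0.1889, 0.0234], [0.4936, 0.2238, 0.026], [0.5495, 0.3635, 0.0254]] c [0.5668 0.2759 0.0245] yawL -21.90070788138388 yawW -21.481450327493974 0.14988999699868139 0.09721734484428571
jar [0.64848163 0.00511759 0.1       ]
bottle [ 0.53537814 -0.01002767  0.156     ]
tin [ 0.44334661 -0.01610105  0.1       ]
[[-3.08912692e-04 -9.52725577e-01 -3.03831991e-01  7.71667251e-02]
 [ 9.99999947e-01 -3.25858029e-04  5.07057799e-06 -3.27668661e-04]
 [-1.03836963e-04 -3.03831973e-01  9.52725627e-01 -1.42495713e-01]
 [ 0.00000000e+00  0.00000000e+00  0.00000000e+00  1.00000000e+00]]
[[-0.944  0.33  -0.001]
 [ 0.33   0.944 -0.002]
 [ 0.    -0.002 -1.   ]]
```

>>> {"api": "move_arm", "payload": {"series": [[0, 0, 0, -0.04, 0, 0, 0], [0, 0, 0, -0.08, 0, 0, 0], [0, -0.03, -0.03, -0.1, 0, 0, 3], [0, -0.06, -0.06, -0.1, 0, 0, 6], [0, -0.08, -0.085, -0.1, 0, 0, 9], [0, -0.105, -0.11, -0.1, 0, 0, 12], [0, -0.13, -0.135, -0.1, 0, 0, 15], [0, -0.155, -0.16, -0.1, 0, 0, 18], [0, -0.18, -0.187, -0.1, 0, 0, 20], [0, -0.205, -0.213, -0.1, 0, 0, 22], [0, -0.23, -0.24, -0.1, 0, 0, 24], [0, -0.255, -0.265, -0.1, 0, 0, 26], [0, -0.28, -0.29, -0.1, 0, 0, 28], [0, -0.305, -0.317, -0.1, 0, 0, 30], [0, -0.33, -0.343, -0.1, 0, 0, 32], [0, -0.355, -0.37, -0.1, 0, 0, 33], [0, -0.365, -0.38, -0.1, 0, 0, 33], [0, -0.365, -0.38, -0.1, 0, 0, 33]]}}

```text
time: 1.65
ee_pos: [0.4427, 0.1555, 0.3309]
ee_rot: [-3.141, 0.0, 2.225]
ft_force: [-0.4, -0.1, -0.1]
width: 1.002
grip_force: 0.0
```

>>> {"api": "move_arm", "payload": {"series": [[0.3, -0.035, -0.008, 0, 0, 0, 2], [0.3, -0.07, -0.016, 0, 0, 0, 4], [0.3, -0.105, -0.024, 0, 0, 0, 6], [0.3, -0.14, -0.032, 0, 0, 0, 8], [0.3, -0.175, -0.04, 0, 0, 0, 10], [0.3, -0.21, -0.048, 0, 0, 0, 12], [0.3, -0.245, -0.057, 0, 0, 0, 14], [0.3, -0.28, -0.065, 0, 0, 0, 17], [0.3, -0.315, -0.073, 0, 0, 0, 20], [0.3, -0.35, -0.081, 0, 0, 0, 23], [0.3, -0.385, -0.089, 0, 0, 0, 26], [0.3, -0.42, -0.097, 0, 0, 0, 28], [0.3, -0.455, -0.105, 0, 0, 0, 30], [0.3, -0.485, -0.112, 0, 0, 0, 32], [0.3, -0.51, -0.118, 0, 0, 0, 32], [0.3, -0.51, -0.118, 0, 0, 0, 32], [0.3, -0.51, -0.118, 0, 0, 0, 32], [0.3, -0.51, -0.118, 0, 0, 0, 32]]}}

```text
time: 3.15
ee_pos: [0.661, -0.3158, 0.3308]
ee_rot: [-3.141, -0.001, 1.672]
ft_force: [0.0, 0.1, 1.0]
width: 0.699
grip_force: 0.0
```

Run:
```python
from h import *
d=grab('wrist','w1'); print(d['s']['ee_pos'],d['s']['ee_rot'],d['s']['width'])
cv2.imwrite('pics/w1b.png',cv2.resize(d['pixels'],(800,600),interpolation=cv2.INTER_CUBIC))
```

```text
[ 0.66101403 -0.3157527   0.33075132] [-3.14090934e+00 -1.41537309e-03  1.67238957e+00] 0.6987478275263344
```

View pics/w1b.png

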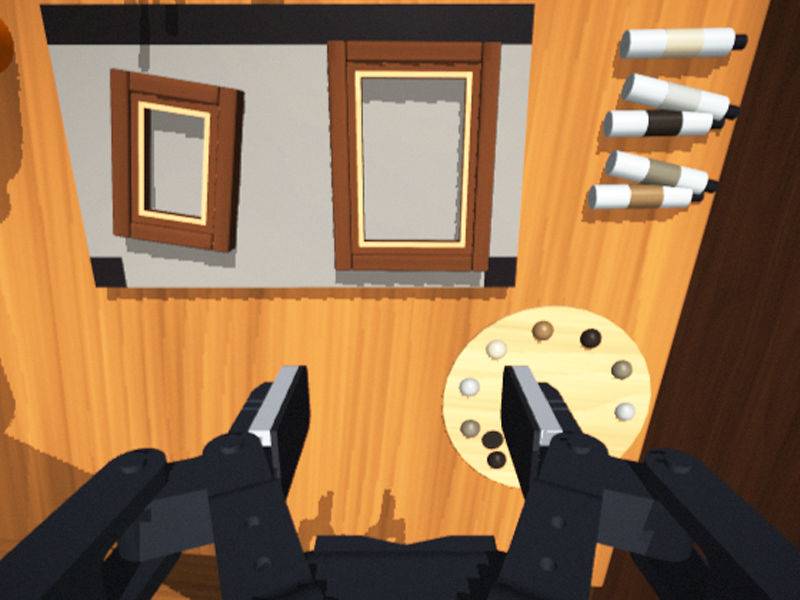

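Wrist view: the wanted frame is clear, with gold lip corners at about (356,70), (474,70), (465,248), (358,248) in the 800-px picture. The small frame is at left (178,160) and the tubes are well clear at right. I'll segment the gold lip for a precise pose.

```bash
cat > m1.py <<'E'
from h import *
def gold(d,x0,x1,y0,y1,z):
    im=d['pixels'][y0:y1,x0:x1]; h=cv2.cvtColor(im,cv2.COLOR_BGR2HSV)
    m=((h[...,2]>175)&(h[...,1]>45)).astype(np.uint8)
    n,l,st,_=cv2.connectedComponentsWithStats(m); k=1+st[1:,4].argmax(); ys,xs=np.nonzero(l==k)
    print(st[k])
    X=np.array([onz(d,(x+x0,y+y0),z) for x,y in zip(xs,ys)])
    r=cv2.minAreaRect(X[:,:2].astype(np.float32)*1000); return r
if __name__=='__main__':
    d=load('w1'); r=gold(d,235,345,38,185,.038); print(r)
    T=load('top0'); S=load('scene0')
    c=(r[0][0]/1000,r[0][1]/1000,.038); print(proj(T,c),proj(S,c))
    # height: gold corners, wrist + scene
    u=lambda p:(np.array(p)+.5)*.7-.5
    us=lambda p:(np.array(p)+.5)*[114/400,86/300]+[80,205]-.5
    for p,q in [((474,70),(288,232)),((465,248),(54,187)),((358,248),(120,60)),((356,70),(344,102))]:
        print(tri([(d,u(p)),(S,us(q))]).round(4))
E
python3 m1.py
```

```text
[  13   11   83  125 1686]
((662.4539794921875, -265.9931945800781), (95.74504089355469, 145.83616638183594), 5.438818454742432)
[409.98286425 138.25460036] [137.39612079 246.23471506]
[ 0.7038 -0.1885  0.0407]
[ 0.7171 -0.3343  0.0389]
[ 0.6224 -0.3433  0.0419]
[ 0.6095 -0.1977  0.0416]
```

>>> {"api": "move_arm", "payload": {"series": [[0.3, 0.015, -0.015, 0.035, 0, 0, 0.4], [0.3, 0.03, -0.03, 0.07, 0, 0, 0.4], [0.3, 0.05, -0.049, 0.105, 0, 0, 0.4], [0.3, 0.05, -0.049, 0.14, 0, 0, 0.4], [0.3, 0.05, -0.049, 0.175, 0, 0, 0.4], [0.3, 0.05, -0.049, 0.2, 0, 0, 0.4], [0.3, 0.05, -0.049, 0.22, 0, 0, 0.4], [0.3, 0.05, -0.049, 0.24, 0, 0, 0.4], [0.3, 0.05, -0.049, 0.24, 0, 0, 0.4], [0.3, 0.05, -0.049, 0.24, 0, 0, 0.4], [0.3, 0.05, -0.049, 0.24, 0, 0, 0.4]]}}

```text
time: 4.12
ee_pos: [0.6079, -0.2721, 0.0934]
ee_rot: [3.139, 0.002, 1.665]
ft_force: [0.5, -0.7, 0.8]
width: 0.703
grip_force: 0.0
```

Run:
```python
from h import *
d=grab('wrist','w2'); print(d['s']['ee_pos'],d['s']['ee_rot'],d['s']['width'],d['s']['ft_force'])
```

```text
[ 0.60793608 -0.2720539   0.09336715] [3.13944637e+00 1.59930879e-03 1.66530245e+00] 0.7028134138937692 [ 0.52553494 -0.69262485  0.82135939]
```

View pics/w2.png

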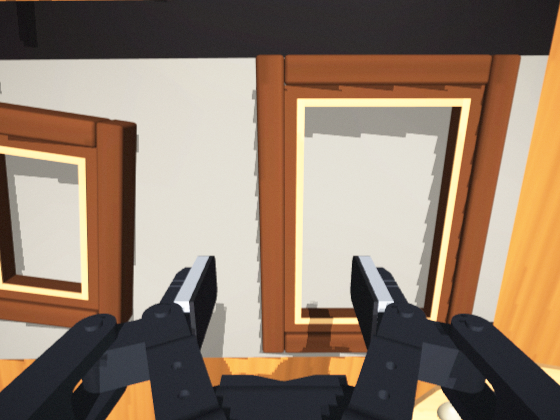

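The near moulding (cols 262–300) lies centred between the pads (215 and 352). I'll descend and grip.

>>> {"api": "move_arm", "payload": {"series": [[0.3, 0, -0.001, 0.02, 0, 0, 0], [0.3, 0, -0.001, 0.035, 0, 0, 0], [0.3, 0, -0.001, 0.05, 0, 0, 0], [0.3, 0, -0.001, 0.06, 0, 0, 0], [0.3, 0, -0.001, 0.066, 0, 0, 0], [0.3, 0, -0.001, 0.069, 0, 0, 0], [0.3, 0, -0.001, 0.069, 0, 0, 0], [0.5, 0, -0.001, 0.069, 0, 0, 0], [0.6, 0, -0.001, 0.069, 0, 0, 0], [0.8, 0, -0.001, 0.069, 0, 0, 0], [1, 0, -0.001, 0.069, 0, 0, 0], [1, 0, -0.001, 0.069, 0, 0, 0], [1, 0, -0.001, 0.069, 0, 0, 0], [1, 0, -0.001, 0.069, 0, 0, 0], [1, 0, -0.001, 0.069, 0, 0, 0], [1, 0, -0.001, 0.069, 0, 0, 0], [1, 0, -0.001, 0.069, 0, 0, 0], [1, 0, -0.001, 0.069, 0, 0, 0]], "grip_force": 70}}

```text
time: 5.67
ee_pos: [0.6068, -0.273, 0.0237]
ee_rot: [3.14, 0.001, 1.664]
ft_force: [-0.5, -0.5, 5.5]
width: 0.279
grip_force: 72.4
```

>>> {"api": "move_arm", "payload": {"series": [[1, 0, 0, -0.005, 0, 0, 0], [1, 0, 0, -0.015, 0, 0, 0], [1, 0, 0, -0.03, 0, 0, 0], [1, 0, 0, -0.05, 0, 0, 0], [1, 0, 0, -0.07, 0, 0, 0], [1, 0, 0, -0.09, 0, 0, 0], [1, 0, 0, -0.11, 0, 0, 0], [1, 0, 0, -0.135, 0, 0, 0], [1, 0, 0, -0.16, 0, 0, 0], [1, 0, 0, -0.185, 0, 0, 0], [1, 0, 0, -0.21, 0, 0, 0], [1, 0, 0, -0.235, 0, 0, 0], [1, 0, 0, -0.255, 0, 0, 0], [1, 0, 0, -0.265, 0, 0, 0], [1, 0, 0, -0.27, 0, 0, 0], [1, 0, 0, -0.27, 0, 0, 0], [1, 0, 0, -0.27, 0, 0, 0]]}}

```text
time: 7.08
ee_pos: [0.6055, -0.2722, 0.2911]
ee_rot: [-3.14, -0.001, 1.664]
ft_force: [-0.4, 0.3, -1.3]
width: 0.286
grip_force: 71.3
```

Run:
```python
from h import *
d=grab('wrist','w3'); print(d['s']['ee_pos'],d['s']['ee_rot'],d['s']['width'],d['s']['ft_force'],d['s']['wrist_torque'],d['s']['grip_force'])
```

```text
[ 0.60552137 -0.27216365  0.29107023] [-3.13998092e+00 -1.22407862e-03  1.66429290e+00] 0.28610698818369124 [-0.35123483  0.30880836 -1.25602395] [ 0.00236011  0.08845466 -0.00876389] 71.26791715621948
```

View pics/w3.png

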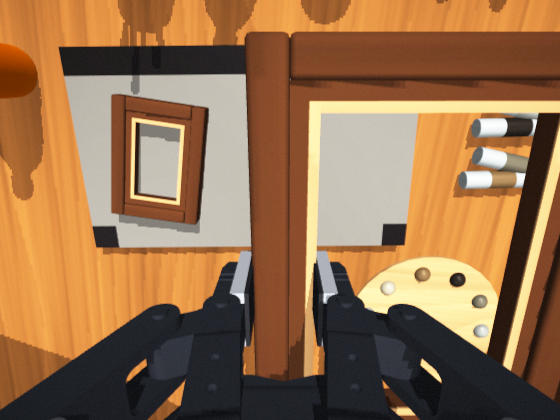

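The frame hangs gripped at its near long moulding, looks level, and the small frame is undisturbed at (160,160). Next I'll carry it over the caddy, offset in x so the wrist camera sees the sketch to the left of the frame.

>>> {"api": "move_arm", "payload": {"series": [[1, 0.008, 0.002, -0.005, 0, 0, 0], [1, 0.024, 0.006, -0.01, 0, 0, 1], [1, 0.048, 0.013, -0.01, 0, 0, 3], [1, 0.074, 0.02, -0.01, 0, 0, 5], [1, 0.1, 0.028, -0.01, 0, 0, 7], [1, 0.126, 0.035, -0.01, 0, 0, 9], [1, 0.152, 0.043, -0.01, 0, 0, 11], [1, 0.178, 0.05, -0.01, 0, 0, 13], [1, 0.204, 0.058, -0.01, 0, 0, 15], [1, 0.23, 0.065, -0.01, 0, 0, 17], [1, 0.256, 0.073, -0.01, 0, 0, 19], [1, 0.282, 0.08, -0.01, 0, 0, 21], [1, 0.308, 0.088, -0.01, 0, 0, 23], [1, 0.334, 0.095, -0.01, 0, 0, 25], [1, 0.358, 0.102, -0.01, 0, 0, 26], [1, 0.38, 0.108, -0.01, 0, 0, 27], [1, 0.398, 0.113, -0.01, 0, 0, 27], [1, 0.41, 0.116, -0.01, 0, 0, 27], [1, 0.41, 0.116, -0.01, 0, 0, 27], [1, 0.41, 0.116, -0.01, 0, 0, 27]]}}

```text
time: 8.8
ee_pos: [0.6828, 0.1469, 0.3015]
ee_rot: [-3.14, 0.001, 1.194]
ft_force: [0.6, -0.8, -0.9]
width: 0.283
grip_force: 71.2
```

>>> {"api": "move_arm", "payload": {"series": [[1, 0, 0, 0, 0, 0, 0], [1, 0, 0, 0, 0, 0, 0], [1, 0, 0, 0, 0, 0, 0]]}}

```text
time: 9.05
ee_pos: [0.6833, 0.1454, 0.3024]
ee_rot: [3.142, 0.0, 1.192]
ft_force: [0.0, -0.0, -1.7]
width: 0.287
grip_force: 71.2
```

Run:
```python
from h import *
d=grab('wrist','w4'); print(d['s']['ee_pos'],d['s']['ee_rot'],d['s']['width'],d['s']['grip_force'])
cv2.imwrite('pics/w4b.png',cv2.resize(d['pixels'],(800,600),interpolation=cv2.INTER_CUBIC))
```

```text
[0.6832544  0.14535522 0.30243227] [3.14152431e+00 1.60996193e-04 1.19158801e+00] 0.2874134789920397 71.21982336044312
```

View pics/w4b.png

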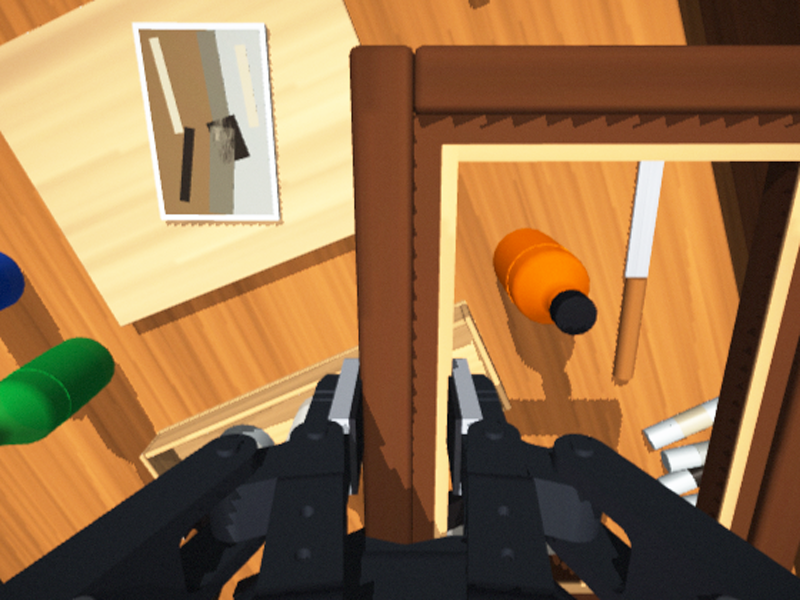

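The sketch is clear at upper left, with corners near (134,24), (268,22), (281,220), (163,220) in the 800-px view. The held frame's gold corner is at (443,145). I'll measure both.

```bash
cat > m2.py <<'E'
from h import *
d=load('w4'); im=d['pixels']; g=cv2.cvtColor(im,cv2.COLOR_BGR2GRAY)
T=load('top0');S=load('scene0')
p=(np.array([(134,24),(268,22),(281,220),(163,220)])+.5)*.7-.5
h=cv2.cvtColor(im,cv2.COLOR_BGR2HSV)
# sketch region: contrast with board via Canny-free corner refinement
q=cv2.cornerSubPix(g,p.astype(np.float32).reshape(-1,1,2).copy(),(3,3),(-1,-1),(3,30,.01)).reshape(-1,2)
for nm,pp in (('hand',p),('sub',q)):
    P=np.array([onz(d,x,.024) for x in pp])
    l=P[0]-P[3]+P[1]-P[2]; w=P[1]-P[0]+P[2]-P[3]
    print(nm,pp.round(1).tolist(),P.mean(0),np.degrees([np.arctan2(l[1],l[0])-np.pi/2,np.arctan2(w[1],w[0])]),np.linalg.norm(l)/2,np.linalg.norm(w)/2)
# height of sketch corners: wrist + scene
us=lambda p:(np.array(p)+.5)*[114/400,86/300]+[345,240]-.5
for a,b in zip(q,[(350,160),(263,280),(38,130),(130,22)]): print(tri([(d,a),(S,us(b))]).round(4))
# held frame in tool coordinates, plane tool z=-.0143
Tc=np.array(d['T_tool_cam'])
def tool(px,z=-.0143):
    v=Tc[:3,:3]@[(px[0]-d['cx'])/d['fx'],(px[1]-d['cy'])/d['fy'],1]; o=Tc[:3,3]; return o+v*(z-o[2])/v[2]
m=(h[...,2]>190)&(h[...,1]>45)
for r in (130,160,190,220,240):   # left gold band
    x=np.nonzero(m[r,300:330])[0]+300; print('L',r,x.min(),x.max(),tool((x.min()-.5,r)).round(4),tool((x.max()+.5,r)).round(4))
for c in (330,380,430,480,530):
    y=np.nonzero(m[95:118,c])[0]+95; print('T',c,y.min(),y.max(),tool((c,y.min()-.5)).round(4),tool((c,y.max()+.5)).round(4))
for r in (180,220,260,300,340):
    x=np.nonzero(m[r,495:558])[0]+495
    if len(x): print('R',r,x.min(),x.max(),tool((x.min()-.5,r)).round(4),tool((x.max()+.5,r)).round(4))
E
python3 m2.py
```

```text
hand [[93.6, 16.6], [187.4, 15.2], [196.5, 153.8], [114.0, 153.8]] [0.56894764 0.27543631 0.024     ] [-22.05173388 -21.35862838] 0.15024634908634826 0.10098427390014093
sub [[92.0, 15.199999809265137], [184.5, 16.5], [197.8000030517578, 155.5], [115.4000015258789, 154.39999389648438]] [0.56828481 0.27499598 0.024     ] [-20.56958238 -22.49907339] 0.1517161168031851 0.09994680710699196
[0.5508 0.3629 0.0276]
[0.6414 0.3262 0.0249]
[0.5909 0.1866 0.0338]
[0.5035 0.2233 0.0395]
L 130 308 329 [ 0.0636  0.0094 -0.0143] [ 0.0636  0.0173 -0.0143]
L 160 308 329 [ 0.0526  0.0096 -0.0143] [ 0.0526  0.0178 -0.0143]
L 190 308 329 [ 0.041   0.0098 -0.0143] [ 0.041   0.0182 -0.0143]
L 220 307 327 [ 0.0288  0.0097 -0.0143] [ 0.0288  0.0179 -0.0143]
L 240 307 329 [ 0.0203  0.0099 -0.0143] [ 0.0202  0.0191 -0.0143]
T 330 101 117 [ 0.0739  0.0171 -0.0143] [ 0.068   0.0173 -0.0143]
T 380 101 117 [ 0.0739  0.0348 -0.0143] [ 0.068   0.0353 -0.0143]
T 430 101 117 [ 0.0738  0.0524 -0.0143] [ 0.068   0.0532 -0.0143]
T 480 101 117 [ 0.0738  0.0701 -0.0143] [ 0.068   0.0711 -0.0143]
T 530 100 112 [ 0.0742  0.0877 -0.0143] [ 0.0697  0.0886 -0.0143]
R 180 495 557 [ 0.0449  0.0805 -0.0143] [ 0.0449  0.1043 -0.0143]
R 220 495 547 [ 0.0288  0.0835 -0.0143] [ 0.0288  0.1043 -0.0143]
R 260 495 537 [ 0.0114  0.0867 -0.0143] [ 0.0113  0.1042 -0.0143]
R 300 495 527 [-0.0075  0.0901 -0.0143] [-0.0075  0.1041 -0.0143]
R 340 509 518 [-0.0278  0.1    -0.0143] [-0.0278  0.1045 -0.0143]
```

```bash
cat > m3.py <<'E'
from h import *
for f,(x0,x1,y0,y1) in {'w4':(70,220,4,175),'top0':(80,194,150,236),'scene0':(345,459,240,326)}.items():
    d=load(f); h=cv2.cvtColor(d['pixels'],cv2.COLOR_BGR2HSV)[y0:y1,x0:x1]
    m=(h[...,1]<(40 if f=='w4' else 60)).astype(np.uint8)
    n,l,st,_=cv2.connectedComponentsWithStats(m,connectivity=8); k=1+st[1:,4].argmax()
    c=cv2.findContours((l==k).astype(np.uint8),cv2.RETR_EXTERNAL,cv2.CHAIN_APPROX_NONE)[0]
    c=max(c,key=len).reshape(-1,2)
    X=np.array([onz(d,p+np.array([x0,y0]),.024)[:2] for p in c])*1000
    # 4 corners by rectangle fit
    print(f,st[k],cv2.minAreaRect(X.astype(np.float32)))
E
python3 m3.py
```

```text
w4 [  23   12  103  138 5170] ((567.2298583984375, 276.65496826171875), (149.29440307617188, 101.36270904541016), 68.17665100097656)
top0 [  11    7   92   72 1703] ((566.556884765625, 277.0279541015625), (152.55148315429688, 100.74681854248047), 67.9135513305664)
scene0 [  10    6   91   75 2160] ((567.0587158203125, 275.08782958984375), (153.9271697998047, 105.37361145019531), 68.21614074707031)
```

>>> {"api": "move_arm", "payload": {"series": [[1, 0.003, -0.007, 0, 0, 0, 0], [1, 0.01, -0.025, 0, 0, 0, 0.1], [1, 0.019, -0.05, 0, 0, 0, 0.1], [1, 0.028, -0.076, 0, 0, 0, 0.1], [1, 0.038, -0.104, 0, 0, 0, 0.1], [1, 0.048, -0.132, 0, 0, 0, 0.1], [1, 0.058, -0.16, 0.01, 0, 0, 0.1], [1, 0.067, -0.184, 0.03, 0, 0, 0.1], [1, 0.073, -0.2, 0.05, 0, 0, 0.1], [1, 0.0777, -0.21, 0.075, 0, 0, 0.1], [1, 0.0777, -0.2135, 0.1, 0, 0, 0.1], [1, 0.0777, -0.2135, 0.125, 0, 0, 0.1], [1, 0.0777, -0.2135, 0.15, 0, 0, 0.1], [1, 0.0777, -0.2135, 0.17, 0, 0, 0.1], [1, 0.0777, -0.2135, 0.185, 0, 0, 0.1], [1, 0.0777, -0.2135, 0.195, 0, 0, 0.1], [1, 0.0777, -0.2135, 0.2, 0, 0, 0.1], [1, 0.0777, -0.2135, 0.2, 0, 0, 0.1], [1, 0.0777, -0.2135, 0.2, 0, 0, 0.1], [1, 0.0777, -0.2135, 0.2, 0, 0, 0.1]]}}

```text
time: 10.77
ee_pos: [0.5144, 0.2979, 0.1039]
ee_rot: [3.14, -0.002, 1.191]
ft_force: [0.2, 0.3, -1.2]
width: 0.28
grip_force: 71.2
```

Run:
```python
from h import *
d=grab('wrist','w5'); print(d['s']['ee_pos'],d['s']['ee_rot'],d['s']['width'],d['s']['grip_force'])
grab('top','t5');grab('scene','s5')
T=cv2.imread('pics/t5.png')[130:250,50:210]; S=cv2.imread('pics/s5.png')[200:350,320:520]
a=np.hstack([cv2.resize(T,(400,300)),cv2.resize(S,(400,300))])
b=cv2.resize(d['pixels'],(400,300))
cv2.imwrite('pics/c5.png',np.vstack([a,np.hstack([b,cv2.resize(cv2.imread('pics/t5.png'),(400,300))])]))
```

```text
[0.51441988 0.29790637 0.10392943] [ 3.13950205e+00 -1.89272319e-03  1.19130400e+00] 0.2803924238884588 71.17318868637085
```

View pics/c5.png

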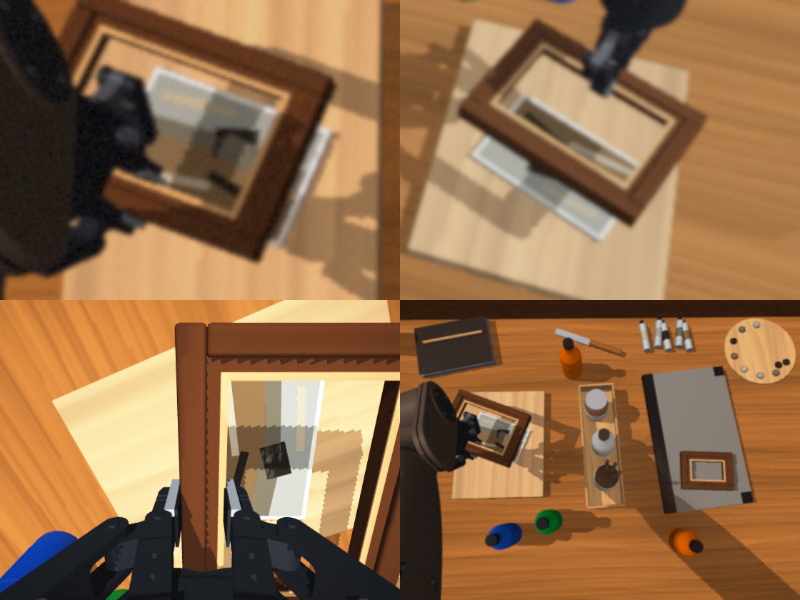

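Frame sits over the sketch in all views, and caddy items and small frame are undisturbed. Through the opening the wrist sees the sketch's upper-right corner near (324,81) in the 400-px tile; I'll check the relative offset from that.

```bash
cat > m4.py <<'E'
from h import *
import sys
def chk(f,rows,x0,x1,cols,y0,y1,zt=-.0143):
    d=load(f); h=cv2.cvtColor(d['pixels'],cv2.COLOR_BGR2HSV).astype(int); s=d['s']
    Rt=R.from_euler('xyz',s['ee_rot']).as_matrix()
    tl=lambda p,z:(Rt.T@(onz(d,p,z)-s['ee_pos'])).round(4)
    m=(h[...,1]<40)&(h[...,2]>150)
    for r in rows:
        x=np.nonzero(m[r,x0:x1])[0]
        if len(x): print('right edge',r,x.max()+x0,tl((x.max()+x0+.5,r),.024))
    for c in cols:
        y=np.nonzero(m[y0:y1,c])[0]
        if len(y): print('top edge',c,y.min()+y0,tl((c,y.min()+y0-.5),.024))
if __name__=='__main__': chk('w5',range(120,290,20),380,470,range(330,450,15),100,140)
E
python3 m4.py
```

```text
right edge 120 453 [0.0595 0.1068 0.0803]
right edge 140 450 [0.0471 0.1067 0.0802]
right edge 160 447 [0.0342 0.1066 0.0802]
right edge 180 444 [0.021  0.1065 0.0802]
right edge 200 441 [0.0072 0.1064 0.0802]
right edge 220 438 [-0.0071  0.1063  0.0801]
right edge 240 436 [-0.0219  0.1069  0.0801]
right edge 260 433 [-0.0373  0.1069  0.0801]
right edge 280 430 [-0.0533  0.1068  0.0801]
top edge 405 113 [0.064  0.076  0.0802]
top edge 420 113 [0.064  0.0853 0.0802]
top edge 435 113 [0.064  0.0946 0.0802]
```

Square to within 0.1° and 0.3 mm across; a 1.3 mm shift lengthwise remains. I'll descend slowly.

>>> {"api": "move_arm", "payload": {"series": [[1, -0.0005, 0, 0.006, 0, 0, 0], [1, -0.001, -0.0003, 0.014, 0, 0, 0], [1, -0.0013, -0.0003, 0.022, 0, 0, 0], [1, -0.0013, -0.0003, 0.03, 0, 0, 0], [1, -0.0013, -0.0003, 0.037, 0, 0, 0], [1, -0.0013, -0.0003, 0.043, 0, 0, 0], [1, -0.0013, -0.0003, 0.049, 0, 0, 0], [1, -0.0013, -0.0003, 0.054, 0, 0, 0], [1, -0.0013, -0.0003, 0.058, 0, 0, 0], [1, -0.0013, -0.0003, 0.061, 0, 0, 0], [1, -0.0013, -0.0003, 0.063, 0, 0, 0], [1, -0.0013, -0.0003, 0.0635, 0, 0, 0], [1, -0.0013, -0.0003, 0.0635, 0, 0, 0], [1, -0.0013, -0.0003, 0.0635, 0, 0, 0], [1, -0.0013, -0.0003, 0.0635, 0, 0, 0], [1, -0.0013, -0.0003, 0.0635, 0, 0, 0], [1, -0.0013, -0.0003, 0.0635, 0, 0, 0]]}}

```text
time: 12.33
ee_pos: [0.5128, 0.2965, 0.0391]
ee_rot: [3.141, -0.0, 1.191]
ft_force: [-1.0, 0.1, -0.9]
width: 0.284
grip_force: 71.2
```

Run:
```python
from h import *
d=grab('wrist','w6'); print(d['s']['ee_pos'],d['s']['ee_rot'],d['s']['ft_force'],d['s']['grip_force'])
t=grab('top','t6');s=grab('scene','s6')
T=t['pixels'][130:250,50:210]; S=s['pixels'][225:330,340:480]
a=np.hstack([cv2.resize(T,(400,300)),cv2.resize(S,(400,300))])
cv2.imwrite('pics/c6.png',np.vstack([a,np.hstack([cv2.resize(d['pixels'],(400,300)),cv2.resize(t['pixels'],(400,300))])]))
```

```text
[0.51279103 0.29648741 0.03907008] [ 3.14129362e+00 -2.77765297e-04  1.19136374e+00] [-1.04936676  0.14754656 -0.94989047] 71.2404191493988
```

View pics/c6.png

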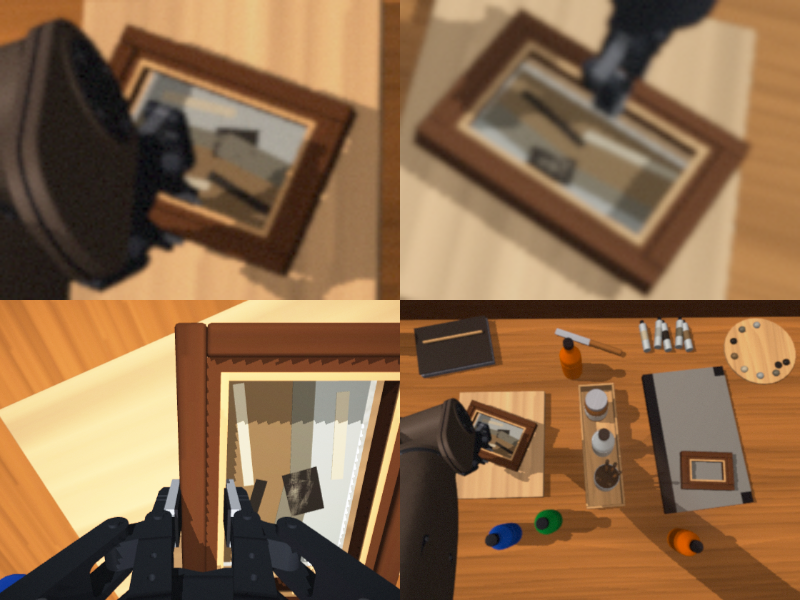

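The frame surrounds the sketch evenly in all three views, no contact force, other items in place. Settle and hand in.

>>> {"api": "move_arm", "payload": {"series": [[1, 0, 0, 0, 0, 0, 0], [1, 0, 0, 0, 0, 0, 0], [1, 0, 0, 0, 0, 0, 0], [1, 0, 0, 0, 0, 0, 0], [1, 0, 0, 0, 0, 0, 0], [1, 0, 0, 0, 0, 0, 0]]}}

```text
time: 12.98
ee_pos: [0.5126, 0.2964, 0.0388]
ee_rot: [-3.142, 0.0, 1.191]
ft_force: [-1.3, 0.5, -1.2]
width: 0.288
grip_force: 71.2
```

```bash
python3 -c "
from h import *
s=sense(); print(s['ee_pos'],s['grip_force'],abs(s['qd']).max()); print(finish_job())"
```

```text
[0.5126305  0.29643754 0.03878894] 71.24117374420166 0.0014752381347780674
the job is handed in; nothing more can be done
None
```

The job is handed in: by my measurements the arm is holding the larger frame still and level about 11 mm above the wet sketch, centred to about 1 mm and square, with nothing else disturbed; the hand-in returned no verdict.

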